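# Draw the last masking plug from a painted cam cover

## Task

The paint on the propped-up engine cover is done: take the T-handled hook from the rack, hook the pull ring of the last rubber masking plug, which still sits deep in one of the three wells, and draw the plug out with the hook. Stand it upright in the metal tray beside the other two plugs, letting go of it gently, and hang the hook back in its slot in the rack. Paint is still tacky, so the gripper and arm must not touch the cover or that plug; don't drop the plug, and don't shift or tip the other plugs or the things around.

Things in the scene. Friction and masses are not known exactly. Their poses are not given: they have to be found in the camera images.
- cover: grey cast engine cam cover 200 x 352 mm, fixed, propped on wood so its top leans 35 degrees away from the robot. Origin: centre of its flange's underside. z: out of the wells, along their axes, 35 degrees off vertical; y: along the cover; x: down the slope, away from the robot. Crown at z = 72 mm; black filler cap (46 mm across) at x 40, y 50 up to z = 100; breather stub at x 45..82, y -50 up to z = 93.
- well0 (a point): centre of the mouth of the well at y = -100 mm on the cover, level with the rim of its raised collar (z = 90 mm in the cover's frame; axes as the cover's). Each well: bore 58 mm in diameter, 105 mm deep along z, flat floor, collar 72 mm outside. An empty well shows only a thin rubber seal ring on its floor
- well1 (a point): the same for the middle well (y = 0)
- well2 (a point): the same for the well at y = +100 mm
- plug: the black rubber masking plug in a well: cone frustum 34 mm high, 46 mm wide below, 54 on top, with a rigid standing pull ring of steel wire. It stands loosely on the well's floor (may lean 1 or 2 degrees). Origin: centre of its underside, z towards the ring. The ring lies in the y-z plane: its opening faces along x, both ways alike. About 0.12 kg; hangs upright from the ring.
- ring (a point): middle of the pull ring's opening on that plug (z = 49 mm in its frame; axes as the plug's). Round-topped bail of 4 mm wire, 36 mm wide over all; opening 28 mm wide and 30 mm high, from the plug's top face (z = 34) to the wire's underside (z = 64); top edge at z = 68 mm, about 37 mm below the well's rim at the start
- hook: hook tool 164 mm high: wooden T-handle 90 (y) x 22 (x) x 34 mm (z), gripped across x; 5 mm steel shaft down from its middle, ending in a square J. Brass ferrule, 14 mm across, 12 mm down from the handle. Origin: centre of the handle's underside; z up along the shaft. Hangs upright in a rack slot, handle resting on the board, J pointing about along the rack's +x. 0.11 kg.
- crook (a point): where a loop hangs on the hook tool: upper side of the J's foot, midway between shaft and point (x = 7, z = -125 mm in the tool's frame). The foot runs 14 mm towards the tool's +x between centre lines of shaft and point (9 mm free between them); rod 5 mm; lowest edge at z = -130 mm, top of the point at z = -117 mm
- rack: plywood rack 100 x 240 mm, fixed, open at front and back. Its top board (upper face z = 170, 14 mm thick) has two slots 22 mm wide at y = -50 and +50 mm, open at the front edge (x = -50 mm, towards the robot), ending at x = 12 mm; tools hang with the shaft at about x = -12 mm and lift out upwards. Origin: centre of its underside; x away from the robot, z up.
- tray: shallow open aluminium tray, 170 x 240 mm outside, 28 mm high, 4 mm walls, floor 4 mm above its underside, fixed. Origin: centre of its underside, y along its length.
- plug_b: one of the two plugs already in the tray, standing upright; same make and size as the plug in the well. Origin: centre of its underside.
- plug_c: the other plug already in the tray, standing upright. Origin: centre of its underside.
- screwdriver: stubby screwdriver hanging in the rack's other slot, black handle 34 mm in diameter, 56 mm high above the board; leave it. Origin: centre of the handle's underside.
- spray_can: black spray paint can, 65 mm diameter, 182 mm high, standing; leave it. Origin: centre of its underside.
- sprayer: white trigger spray bottle, 72 mm diameter, 212 mm high, standing; leave it. Origin: centre of its underside.
- mug: white mug, 80 mm diameter, 90 mm high, with a handle and two brushes standing in it up to 177 mm; leave it. Origin: centre of its underside.
Not all that is in view belongs to the job. Leave any brown look-alike of the plug_b alone.

How it is judged:
On the way, in this order (a step that is already met when the one before it is completed fails the run):
1. the plug is drawn wholly out of its well, hanging on the hook (z of plug in the frame of cover above 0.092 m and contact force between hook and plug above 0.3 N), for 0.2 s.
2. the plug stands upright on the tray's floor (x of plug in the frame of tray between -0.062 and 0.062 m and y of plug in the frame of tray between -0.098 and 0.098 m and z of plug in the frame of tray below 0.01 m and angle between plug's own z axis and vertical below 0.15 rad and linear speed of plug below 0.03 m/s), for 0.3 s.
At the end, for the whole second after the job is handed in: all three plugs upright (0.15 rad) on the tray's floor (underside under 10 mm above the tray's, within 62 mm in x and 98 mm in y of its centre), the drawn one still and off the hook; the hook upright (0.15 rad) and still in a rack slot, handle on the board (z 164 to 177, x -40 to 8, y within 70 mm) (all of step 2 and x of plug_b in the frame of tray between -0.062 and 0.062 m and y of plug_b in the frame of tray between -0.098 and 0.098 m and z of each of plug_b, plug_c in the frame of tray below 0.01 m and angle between each of plug_b, plug_c, hook's own z axis and vertical below 0.15 rad and x of plug_c in the frame of tray between -0.062 and 0.062 m and y of plug_c in the frame of tray between -0.098 and 0.098 m and z of hook in the frame of rack between 0.164 and 0.177 m and x of hook in the frame of rack between -0.04 and 0.008 m and y of hook in the frame of rack between -0.07 and 0.07 m and linear speed of hook below 0.03 m/s and contact force between hook and plug below 0.05 N); the robot touches nothing.
It fails at once if the gripper or arm touches the plug that is drawn (contact force between any of the fingers, the arm and plug above 0.5 N).
It fails at once if the gripper or arm touches the painted cover (contact force between any of the fingers, the arm and cover above 0.5 N).
It fails at once if the plug is dropped (falls off the hook faster than 0.7 m/s) (linear speed of plug above 0.7 m/s and contact force between hook and plug below 0.05 N).
It fails at once if one of the other plugs is shifted over 30 mm or tipped ((distance of plug_b from where it was at the start of the episode above 0.03 m or angle between plug_b's own z axis and vertical above 0.35 rad) or (distance of plug_c from where it was at the start of the episode above 0.03 m or angle between plug_c's own z axis and vertical above 0.35 rad)).
It fails at once if the spray can, spray bottle, mug or screwdriver is shifted over 30 mm or tipped ((distance of spray_can from where it was at the start of the episode above 0.03 m or angle between spray_can's own z axis and vertical above 0.35 rad) or (distance of sprayer from where it was at the start of the episode above 0.03 m or angle between sprayer's own z axis and vertical above 0.35 rad) or (distance of mug from where it was at the start of the episode above 0.03 m or angle between mug's own z axis and vertical above 0.35 rad) or (distance of screwdriver from where it was at the start of the episode above 0.03 m or angle between screwdriver's own z axis and vertical above 0.35 rad)).
It also fails if it takes over 72 s, if anything falls off the work surface, if the arm or the gripper's body presses on something with over 40 N, if the wrist force passes 120 N, or if a joint passes its speed limit or range.

## Robot

A 7-joint arm with a two-finger parallel gripper is mounted at the origin on the work surface. World frame = base frame: x ahead of the robot, y to its left, z up, the work surface at z = 0. Lengths are in m, angles in rad, forces in N, time in s.
With the tool pointing down it reaches from about 0.425 to 0.875 m from the base axis. Payload 4.7 kg.
Tool frame: the origin (TCP) lies at the very end of the fingers, on their centre line; the grasp point (between the pads) lies 19 mm behind it; x points along the fingers, y is the direction in which the jaws open and shut, and the axes are right-handed (so a half turn about x gives the same grasp; the last joint's range is limited). The gripper opens to 87 mm and grips with 3 to 60 N. Pads are 19 mm wide; open, the fingers measure 117 mm over their backs; the gripper's body (75 mm by 190 mm) begins 51 mm behind the grasp point.
Start: joints at [1.253, 0.321, -0.07, 1.45, 0.023, 1.371, -0.057], TCP at [0.212, -0.615, 0.223] pointing down, gripper open.
Joint ranges: [-2.86, 2.86], [-0.3, 2.09], [-1.38, 1.24], [0.06, 2.45], [-1.56, 4.7], [0.09, 2.05], [-2.69, 2.69]. Speed limits (rad/s): [2.57, 2.57, 3.14, 3.14, 3.14, 3.14, 3.14].

## Interface

Orientations are given as a unit quaternion [w, x, y, z].
In Python, from plant import arm gives the robot as it stands. The module is installed in compiled form; this text tells all that it offers.
- The arm moves only by the tool send_rows, never from a script. Its arguments are lists of equal length, an entry for each row: "slide": the shift along the tool's x, y, z in units of 0.02 m (1.0 is 0.02 m), a list of three; "angular": the turn, a rotation vector about the tool's x, y, z in units of 4 degrees (1.0 is 4 degrees), a list of three. In form: {"slide": [[x, y, z], ...], "angular": [[rx, ry, rz], ...]}. A call has 1 to 10 rows; each row shifts and turns the commanded pose from where the row before left it, along the tool's axes as they then stand; what a row does not reach is not made up. A row lasts 1/12 s, in which the tool goes at most 41.7 mm and 7.16 degrees, less where a joint would pass 70% of its speed; a pose out of reach is approached as far as the arm can. A call with a number of a shift or a turn outside -1 to 1 is refused whole. A call with a gripper value outside its range is refused whole. "fingers" is the opening, from 0 (shut) to 1 (fully open), set as the call begins (left out, the last holds). The fingers move at their own pace and stop on an object; "force" is the grip in N (left out, the last holds). Time passes only in rows, so rows that do not move let the fingers close. It gives the time, the measured TCP pose, the force and the opening at its end, in the units of the state.
- arm.get_state(): the state, without advancing time (a new reading comes with each control period).
- arm.get_image(name): name is "scene" or "top"; returns a dict with "pixels" (480x640x3 uint8, red, green, blue), "fx", "fy", "cx", "cy" (pixels), "pose" (4x4, takes a point from camera to world coordinates). Camera axes: x right, y down, z forward; pixel columns grow to the right and rows downward; lengths in m; the calibration is good to about 2 mm. A picture is of the moment at which its call begins. There is no depth.
- arm.job_done(): hands the job in, once; it reports no verdict.
Trained networks look in the newest picture that a camera, given by its name, has taken for a name from the list of things; names that differ only in an ending like _2 or _b are one class to them, and where a whole thing is asked for, a point or a joint stands for the part that bears it (a point fixed in the world has none). Each returns a list of dicts, best first, with "conf" (0 to 1); they miss things now and then, are a little off and sometimes report something else, mostly with a low value. They report only what shows in the picture. A call takes as long as a camera call. They do not tell look-alikes from the thing itself.
- arm.boxes_of(camera, name): "box" ([left, top, right, bottom] in pixels, round what is visible of it).
The state is a dict: "time": time; "qpos": joint angles; "joint_vel": joint speeds; "tau": joint torques, N m; "eef_pos": TCP position; "tcp_rot": TCP orientation; "ft_force": force on the tool from outside, world axes, zero at the start; "moment": the same for the moment, N m; "finger_gap": finger opening in m.
Only numpy, scipy, OpenCV 4.12 (cv2) and the standard library are available. Lean on these libraries where they do the work, as an engineer would, in place of code of your own. Each camera call takes 0.05 s, during which the arm holds its last target. There are 200 camera calls.

## Working session

There is one attempt and no reset: what is moved stays moved. The work goes in short steps, Python scripts to look and compute and a tool call to move; the robot and the scene stay as the last step left them, time stands still between calls to the robot, and variables do not carry over. Pictures are saved under pics/ and viewed, about 8 in all and at most 12, crops included, and the job is handed in when it is done.

Besides the shell and the picture viewer there is one more tool, called after ">>>" by a JSON object that holds its "method" and its "body". send_rows: Moves the arm, as the interface text tells. Its arguments: {"type":"object","properties":{"slide":{"type":"array","items":{"type":"array","items":{"type":"number"}}},"angular":{"type":"array","items":{"type":"array","items":{"type":"number"}}},"fingers":{"type":"number"},"force":{"type":"number"}},"required":["slide","angular"]}

```bash
mkdir -p pics
python3 - <<'E'
from plant import arm
import cv2,numpy as np
s=arm.get_state(); print({k:np.round(v,4) for k,v in s.items()})
for n in("scene","top"):
    d=arm.get_image(n); cv2.imwrite(f"pics/{n}0.png",d["pixels"][:,:,::-1]); np.savez(f"{n}0.npz",**d)
    print(n,d["fx"],d["fy"],d["cx"],d["cy"],np.round(d["pose"],4).tolist())
    for o in("hook","rack","tray","plug","plug_b","ring","crook","cover","well0","well1","well2","screwdriver","mug","spray_can","sprayer"):
        try: print(o,[(np.round(b["box"]).astype(int).tolist(),round(b["conf"],2)) for b in arm.boxes_of(n,o)])
        except Exception as e: print(o,e)
E
```

```text
{'time': np.float64(0.0), 'qpos': array([ 1.2531,  0.3218, -0.0701,  1.4517,  0.0226,  1.3708, -0.0569]), 'joint_vel': array([-0.0001, -0.0004, -0.0004, -0.0002, -0.0001, -0.0007,  0.0016]), 'tau': array([-5.00000e-04, -4.91291e+01, -4.04100e-01, -3.12538e+01,
       -6.40000e-02,  4.36000e-02,  1.00000e-04]), 'eef_pos': array([ 0.2115, -0.6141,  0.2215]), 'tcp_rot': array([-0.1161, -0.6973, -0.1174,  0.6975]), 'ft_force': array([-0.6122,  0.0856, -0.3803]), 'moment': array([ 0.0008, -0.0193, -0.0271]), 'finger_gap': np.float64(0.0871)}
scene 621.561933174535 621.561933174535 313.3204102203758 252.39404349230352 [[0.8802, 0.3014, -0.3667, 1.2288], [0.4746, -0.5511, 0.6863, -1.198], [0.0048, -0.7781, -0.6281, 1.1788], [0.0, 0.0, 0.0, 1.0]]
hook [([337, 132, 354, 152], 0.61)]
rack [([301, 139, 371, 211], 0.81)]
tray [([154, 300, 261, 392], 0.94)]
plug [([220, 399, 244, 426], 0.93), ([251, 375, 272, 400], 0.73), ([209, 305, 232, 331], 0.69), ([199, 350, 220, 374], 0.59)]
plug_b [([220, 399, 244, 426], 0.93), ([251, 375, 272, 400], 0.73), ([209, 305, 232, 331], 0.69), ([199, 350, 220, 37
[... 992 characters left out ...]
82, 276], 0.62), ([221, 238, 375, 351], 0.28)]
plug_b [([454, 201, 480, 223], 0.87), ([491, 212, 513, 230], 0.78), ([406, 282, 432, 301], 0.66), ([462, 259, 482, 276], 0.62), ([221, 238, 375, 351], 0.28)]
ring [([89, 267, 134, 285], 0.49)]
crook [([88, 270, 132, 284], 0.65), ([142, 274, 163, 296], 0.29), ([288, 160, 322, 201], 0.28)]
cover [([222, 238, 378, 350], 0.75)]
well0 [([222, 238, 381, 351], 0.77)]
well1 [([222, 238, 381, 351], 0.77)]
well2 [([222, 238, 381, 351], 0.77)]
screwdriver [([142, 277, 160, 292], 0.68), ([408, 282, 430, 301], 0.32)]
mug [([284, 160, 320, 200], 0.78)]
spray_can [([176, 183, 215, 221], 0.79), ([409, 282, 428, 299], 0.29)]
sprayer [([404, 180, 445, 224], 0.7)]
```

Run:
```python
import cv2,numpy as np
t=cv2.imread("pics/top0.png");s=cv2.imread("pics/scene0.png")
a=cv2.resize(t[140:380,60:540],(800,400),interpolation=cv2.INTER_CUBIC)
cv2.imwrite("pics/a1.png",a)
b=cv2.resize(s[120:440,150:420],None,fx=1.85,fy=1.85,interpolation=cv2.INTER_CUBIC)
cv2.imwrite("pics/b1.png",b)
```

```text
(no output)
```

View pics/a1.png

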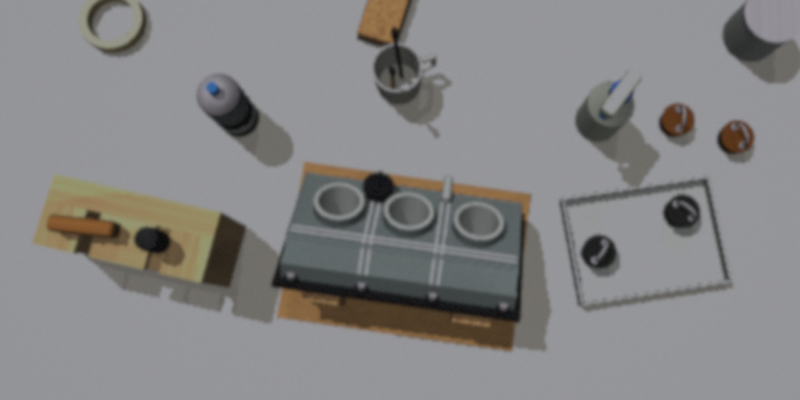

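View pics/b1.png

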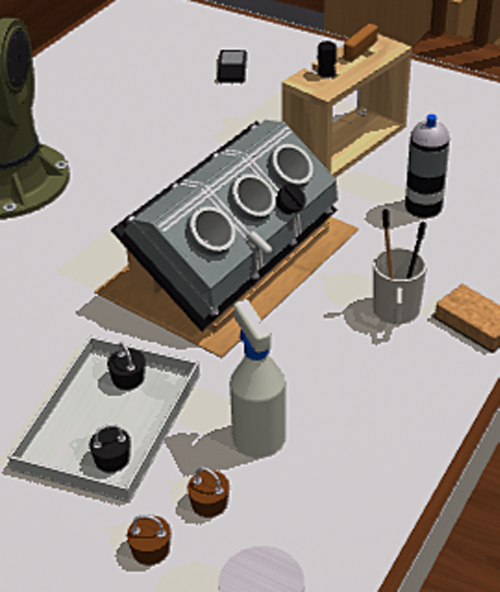

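Run:
```python
import cv2,numpy as np
t=cv2.imread("pics/top0.png");s=cv2.imread("pics/scene0.png")
g=lambda im:(255*np.clip(im/160.,0,1)**0.5).astype(np.uint8)
a=cv2.resize(g(t[235:300,235:385]),(780,338),interpolation=cv2.INTER_CUBIC)
b=cv2.resize(g(s[180:270,240:345]),(303,260),interpolation=cv2.INTER_CUBIC)
c=cv2.resize(g(t[235:315,75:215]),(455,260),interpolation=cv2.INTER_CUBIC)
o=np.zeros((600,780,3),np.uint8);o[:338]=a;o[340:600,:303]=b;o[340:600,320:775]=c
cv2.imwrite("pics/c1.png",o)
```

```text
(no output)
```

View pics/c1.png

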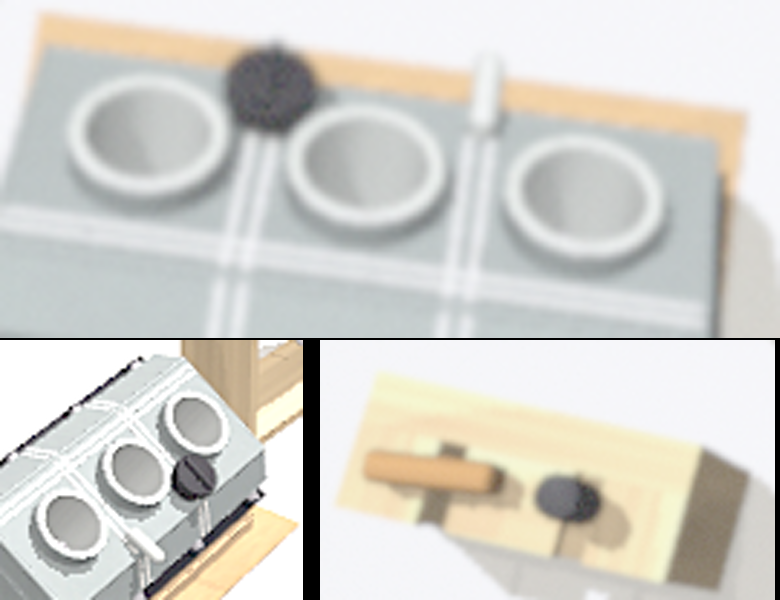

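```bash
cat > h.py <<'E'
import cv2,numpy as np
from scipy.optimize import least_squares
from scipy.spatial.transform import Rotation as R
C={n:dict(np.load(f"{n}0.npz")) for n in("scene","top")}
def proj(n,P):
    c=C[n];T=np.linalg.inv(c["pose"]);p=np.atleast_2d(P)@T[:3,:3].T+T[:3,3]
    return np.c_[c["fx"]*p[:,0]/p[:,2]+c["cx"],c["fy"]*p[:,1]/p[:,2]+c["cy"]]
def atz(n,uv,z):
    c=C[n];u=np.atleast_2d(uv);d=np.c_[(u[:,0]-c["cx"])/c["fx"],(u[:,1]-c["cy"])/c["fy"],np.ones(len(u))]@c["pose"][:3,:3].T
    o=c["pose"][:3,3];return o+d*((z-o[2])/d[:,2:])
E
cat > fit.py <<'E'
from h import *
top=C["top"]["pixels"];sc=C["scene"]["pixels"]
# cover
wt=np.array([[584,198],[366,166],[148,136]])/5.2+235-.4
ws=np.array([[69,525],[134,473],[196,426]])-[0,340];ws=ws/2.886+[240,180]-.3
W=np.array([[0,-.1,.09],[0,0,.09],[0,.1,.09]])
def M(p): return R.from_euler("zy",[p[3],np.radians(35)])
f=lambda p:np.r_[(proj("top",M(p).apply(W)+p[:3])-wt).ravel(),(proj("scene",M(p).apply(W)+p[:3])-ws).ravel()]
s=least_squares(f,[.45,0,.12,0]);p=s.x
print("cover",p.round(4),"res",s.fun.round(1)); print("wells",(M(p).apply(W)+p[:3]).round(4).tolist())
# rack
k=lambda u:(np.array(u)-[320,340])/3.25+[75,235]-.3
K=k([[376,373],[702,444],[335,505],[665,582]])
print("rack corners",atz("top",K,.17).round(4).tolist())
B=np.array([[.05,.12,.17],[.05,-.12,.17],[-.05,.12,.17],[-.05,-.12,.17]])
f=lambda p:(proj("top",R.from_euler("z",p[2]).apply(B)+[p[0],p[1],0])-K).ravel()
s=least_squares(f,[.4,.4,0]);print("rack",s.x.round(4),s.fun.round(1))
# handle
for n,z in(("top",.204),("scene",.187)):
    im=C[n]["pixels"];hsv=cv2.cvtColor(im,cv2.COLOR_RGB2HSV)
    m=((hsv[...,0]<14)&(hsv[...,1]>120)&(hsv[...,2]>60)).astype(np.uint8)
    w=np.zeros_like(m)
    if n=="top": w[262:290,80:140]=1
    else: w[125:156,330:362]=1
    m*=w; y,x=np.nonzero(m); r=cv2.minAreaRect(np.c_[x,y].astype(np.float32))
    print(n,len(x),r); print(atz(n,cv2.boxPoints(r),z).round(4).tolist(), "c",atz(n,r[0],z).round(4))
tb=np.array([[566,204],[707,181],[730,284],[583,305]])/ (800/480)+[60,140]
print("tray",atz("top",tb,.028).round(4).tolist())
for n in((682,212),(600,251)):
    print("plug",atz("top",np.array(n)/(800/480)+[60,140],.034+.004).round(4))
for nm,b in(("can",[176,183,215,221]),("sprayer",[404,180,445,224]),("mug",[284,160,320,200]),("sd",[142,277,160,292])):
    print(nm,atz("top",[(b[0]+b[2])/2,(b[1]+b[3])/2],.1).round(3))
E
python3 fit.py
python3 - <<'E'
import cv2,numpy as np
from h import *
s=C["scene"]["pixels"][:,:,::-1]
g=lambda im:(255*np.clip(im/200.,0,1)**0.6).astype(np.uint8)
t=C["top"]["pixels"][:,:,::-1]
a=[cv2.resize(g(s[y-14:y+14,x-14:x+14]),(260,260),interpolation=cv2.INTER_NEAREST) for x,y in((264,244),(286,226),(308,210))]
b=cv2.resize(g(t[255:300,80:180]),(780,351),interpolation=cv2.INTER_CUBIC)[:330]
cv2.imwrite("pics/d1.png",np.vstack([np.hstack(a),b]))
E
```

```text
cover [ 0.4553 -0.0016  0.0736 -0.1239] res [ 0.4 -0.2  0.4  0.8  0.9  1.6  1.8 -1.9  1.2 -0.   0.   1.4]
wells [[0.4968, -0.1008, 0.1545], [0.507, -0.0016, 0.1474], [0.5171, 0.0977, 0.1403]]
rack corners [[0.5422, 0.4967, 0.17], [0.4978, 0.2599, 0.17], [0.447, 0.5144, 0.17], [0.3998, 0.2782, 0.17]]
rack [ 0.4717  0.3873 -0.1901] [ 0.5 -0.5 -0.  -0.1 -0.1  0.8 -0.3 -0.1]
top 4 ((120.65000915527344, 279.45001220703125), (4.427187919616699, 16.76007080078125), 71.56504821777344)
[[0.4585, 0.4272, 0.204], [0.4714, 0.3931, 0.204], [0.4621, 0.3891, 0.204], [0.4492, 0.4231, 0.204]] c [[0.4603 0.4081 0.204 ]]
scene 68 ((343.13323974609375, 142.87966918945312), (14.506298065185547, 23.231491088867188), 74.47589111328125)
[[0.4165, 0.4337, 0.187], [0.4625, 0.5078, 0.187], [0.5141, 0.4288, 0.187], [0.4689, 0.3586, 0.187]] c [[0.4658 0.4312 0.187 ]]
tray [[0.5429, -0.2457, 0.028], [0.5864, -0.4703, 0.028], [0.4251, -0.5004, 0.028], [0.3866, -0.2715, 0.028]]
plug [[ 0.5342 -0.4258  0.038 ]]
plug [[ 0.4696 -0.2965  0.038 ]]
can [[0.671 0.282 0.1  ]]
sprayer [[ 0.689 -0.297  0.1  ]]
mug [[0.738 0.016 0.1  ]]
sd [[0.46  0.375 0.1  ]]
```

View pics/d1.png

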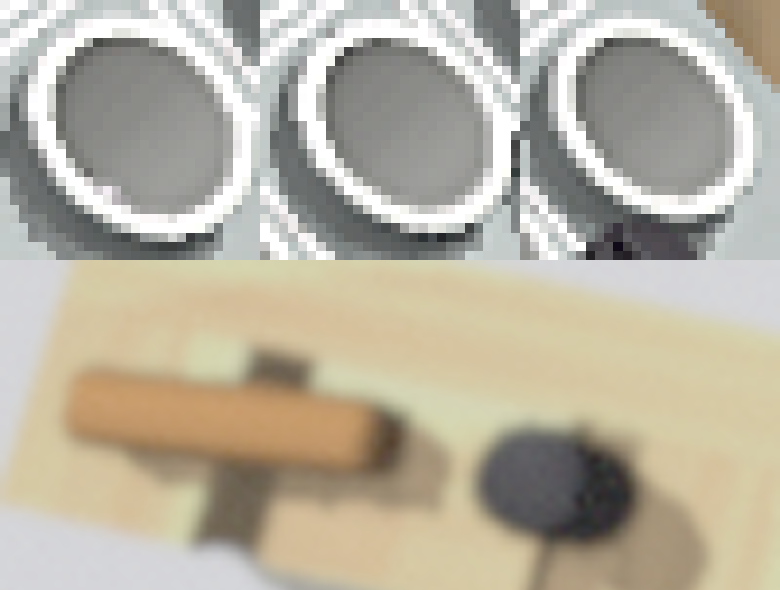

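```bash
sed -i 's/"zy"/"ZY"/' fit.py; python3 fit.py | grep -E "cover|wells"
cat > f2.py <<'E'
from h import *
top=C["top"]["pixels"]
H=np.array([[80,143],[368,176]])/7.8+[80,255]-.4
e=atz("top",H,.204);print("handle ends",e.round(4).tolist(),"mid",e.mean(0).round(4),"len",np.linalg.norm(e[0]-e[1]),"yaw of x",np.arctan2(-(e[0]-e[1])[0],(e[0]-e[1])[1]))
B=np.array([[.085,.12,.028],[.085,-.12,.028],[-.085,-.12,.028],[-.085,.12,.028]])
tb=np.array([[562,202],[709,180],[731,284],[581,306]])/(800/480)+[60,140]-.3
f=lambda p:(proj("top",R.from_euler("z",p[2]).apply(B)+[p[0],p[1],0])-tb).ravel()
s=least_squares(f,[.48,-.37,-.18]);print("tray",s.x.round(4),s.fun.round(1))
s=dict(pos=None)
from plant import arm
print(R.from_quat(np.roll(arm.get_state()["tcp_rot"],-1)).as_matrix().round(3))
E
python3 f2.py
cat > f3.py <<'E'
# unwrap the bore interior of each well, compare
from h import *
import sys
p=np.array(eval(sys.argv[1]));M=R.from_euler("ZY",[p[3],np.radians(35)])
th=np.linspace(0,2*np.pi,200)
for n in("scene","top"):
    for i,y in enumerate((-.1,0,.1)):
        im=C[n]["pixels"].mean(2);ring=[]
        a=np.linspace(0,np.pi,41);P=np.c_[0*a,.016*np.cos(a)+y,-.015+.050+.016*np.sin(a)]  # plug floor z=-15mm
        q=proj(n,M.apply(P)+p[:3])
        # visible test: line to camera crosses rim plane z=.09 within 29mm
        cam=M.inv().apply(C[n]["pose"][:3,3]-p[:3]);t=(.09-P[:,2])/(cam[2]-P[:,2]);X=P+(cam-P)*t[:,None]
        v=np.hypot(X[:,0],X[:,1]-y)<.0285
        print(n,"well",i,"visible",v.sum(),q[v][[0,-1]].round(1).tolist() if v.any() else "")
        c=proj(n,M.apply([[0,y,.09]])+p[:3])[0].round().astype(int)
        if n=="scene": print(im[c[1]-9:c[1]+10,c[0]-10:c[0]+11].astype(int))
E
P=$(python3 fit.py | grep cover | sed 's/.*cover \[\(.*\)\] res.*/\1/' | sed 's/^ *//; s/  */,/g'); echo $P; python3 f3.py "[$P]"
```

```text
cover [ 0.4557  0.0044  0.0738 -0.1199] res [ 0.3  0.9  0.5  0.8  0.7  0.4  1.2 -0.1  1.2 -0.   0.5 -0.5]
wells [[0.495, -0.1011, 0.1475], [0.5069, -0.0018, 0.1475], [0.5189, 0.0975, 0.1475]]
handle ends [[0.4729, 0.4781, 0.204], [0.4658, 0.3951, 0.204]] mid [0.4693 0.4366 0.204 ] len 0.08335707561546153 yaw of x -0.08520713208250973
tray [ 0.487  -0.37    0.1743] [-0.6 -1.2  0.2 -1.   0.7  0.7 -0.4  1.3]
[[-0.     0.326 -0.945]
 [-0.    -0.945 -0.326]
 [-1.     0.     0.   ]]
0.4557,0.0044,0.0738,-0.1199
scene well 0 visible 20 [[260.3, 249.6], [259.2, 249.8]]
[[224 220 193  51  38  52  57  60  62  64  61  55  47  67 153 217 210 159
  128 156 178]
 [221 194  53  41  54  61  65  65  67  67  67  65  67  62  60 123 221 209
  153 124 178]
 [210  98  38  54  62  64  65  67  69  68  69  70  72  69  65  66 125 221
  206 136 115]
 [201  58  50  61  64  64  67  69  68  68  71  72  71  71  73  70  70 129
  223 205 124]
 [147  37  58  64  64  67  68  68  68  71  72  71  73  75  76  76  71  84
  163 216 157]
 [151  44  60  64  67  69  68  69  70  72  72  72  75  77  79  80  78  72
  107 223 204
[... 4021 characters left out ...]
94 171 214]
 [ 46 103 206 218 102  61  73  79  82  83  85  86  88  89  90  88  88  82
   95 176 212]
 [ 44  51 128 230 217  73  73  78  81  84  85  88  90  90  90  88  86  77
  109 216 203]
 [ 49  42  49 133 225 180 113  78  78  83  87  89  89  88  88  85  79  87
  147 221 189]
 [ 48  47  35  62 171 229 221 145  85  81  83  85  85  85  82  78  84 125
  225 204 160]
 [ 46  47  45  34  39 118 197 224 184 120  91  93  92  84  84 108 176 225
  209 149  94]
 [ 53  44  46  43  36  32  77 170 226 222 190 195 188 155 170 229 223 208
  180 123 128]
 [ 70  46  44  43  41  37  33  44  79 137 186 220 217 218 215 206 196 135
   73 133 130]]
top well 0 visible 0 
top well 1 visible 0 
top well 2 visible 0
```

The hidden ring is in well0. Its predicted visible sliver at scene pixel (260, 249.7) holds a bright glint of 183, and the other two wells show nothing there. The two brown plugs at scene (232,412) and (261,387) are the decoys, and both stand outside the tray. The hook is the orange T-handle at top (108,275). I'm moving to it now.

>>> {"method": "send_rows", "body": {"slide": [[-0.5,0,0],[-0.5,0,0],[-0.5,0,0],[-0.5,0,0],[-0.5,0,0],[-0.5,0,0],[-0.5,0,0],[-0.5,0,0],[-0.5,0,0],[-0.5,0,0]], "angular": [[-1,0,0],[-1,0,0],[-1,0,0],[-1,0,0],[-1,0,0],[-1,0,0],[-1,0,0],[-1,0,0],[-1,0,0],[-1,0,0]], "fingers": 1}}

```text
time: 2.43
eef_pos: [0.2117, -0.6146, 0.3231]
tcp_rot: [-0.349, -0.615, -0.349, 0.615]
ft_force: [0.6, -0.3, -0.0]
finger_gap: 0.0869
```

>>> {"method": "send_rows", "body": {"slide": [[0,0,0],[0,0,0],[0,0,0],[0,0,0],[0,0,0],[0,0,0],[0,0,0]], "angular": [[-1,0,0],[-1,0,0],[-1,0,0],[-1,0,0],[-1,0,0],[-1,0,0],[-0.5,0,0]]}}

```text
time: 3.02
eef_pos: [0.2117, -0.6146, 0.3226]
tcp_rot: [-0.479, -0.52, -0.479, 0.521]
ft_force: [-0.1, -0.1, -1.1]
finger_gap: 0.0872
```

>>> {"method": "send_rows", "body": {"slide": [[0,0.83,-1],[0,0.83,-1],[0,0.83,-1],[0,0.83,-1],[0,0.83,-1],[0,0.83,-1],[0,0.83,-1],[0,0.83,-1]], "angular": [[0,0,0],[0,0,0],[0,0,0],[0,0,0],[0,0,0],[0,0,0],[0,0,0],[0,0,0]]}}

```text
time: 3.68
eef_pos: [0.3587, -0.4657, 0.3228]
tcp_rot: [-0.478, -0.521, -0.478, 0.521]
ft_force: [-0.5, 0.6, 0.7]
finger_gap: 0.087
```

>>> {"method": "send_rows", "body": {"slide": [[0,0.83,-1],[0,0.83,-1],[0,0.83,-1],[0,0.83,-1],[0,0.83,-1],[0,0.83,-1],[0,0.83,-1],[0,0.83,-1],[0,0.83,-1]], "angular": [[0,0,0],[0,0,0],[0,0,0],[0,0,0],[0,0,0],[0,0,0],[0,0,0],[0,0,0],[0,0,0]]}}

```text
time: 4.43
eef_pos: [0.5231, -0.2995, 0.3227]
tcp_rot: [-0.478, -0.521, -0.478, 0.521]
ft_force: [-0.4, 0.4, 0.1]
finger_gap: 0.0871
```

>>> {"method": "send_rows", "body": {"slide": [[0,0.08,-1],[0,0.08,-1],[0,0.08,-1],[0,0.08,-1],[0,0.08,-1],[0,0.08,-1],[0,0.08,-1],[0,0.08,-1],[0,0.08,-1],[0,0.08,-1]], "angular": [[0,0,0],[0,0,0],[0,0,0],[0,0,0],[0,0,0],[0,0,0],[0,0,0],[0,0,0],[0,0,0],[0,0,0]]}}

```text
time: 5.27
eef_pos: [0.5558, -0.1016, 0.3227]
tcp_rot: [-0.478, -0.521, -0.478, 0.521]
ft_force: [-0.5, -0.1, 0.5]
finger_gap: 0.0868
```

>>> {"method": "send_rows", "body": {"slide": [[0,0.08,-1],[0,0.08,-1],[0,0.08,-1],[0,0.08,-1],[0,0.08,-1],[0,0.08,-1],[0,0.08,-1],[0,0.08,-1]], "angular": [[0,0,0],[0,0,0],[0,0,0],[0,0,0],[0,0,0],[0,0,0],[0,0,0],[0,0,0]]}}

```text
time: 5.93
eef_pos: [0.5825, 0.0566, 0.3227]
tcp_rot: [0.478, 0.521, 0.478, -0.521]
ft_force: [0.2, 0.9, -0.3]
finger_gap: 0.087
```

>>> {"method": "send_rows", "body": {"slide": [[0,-0.38,-1],[0,-0.38,-1],[0,-0.38,-1],[0,-0.38,-1],[0,-0.38,-1],[0,-0.38,-1],[0,-0.38,-1],[0,-0.38,-1],[0,-0.38,-1],[0,-0.38,-1]], "angular": [[0,0,0],[0,0,0],[0,0,0],[0,0,0],[0,0,0],[0,0,0],[0,0,0],[0,0,0],[0,0,0],[0,0,0]]}}

```text
time: 6.77
eef_pos: [0.5238, 0.2624, 0.3227]
tcp_rot: [0.478, 0.521, 0.478, -0.521]
ft_force: [0.0, 0.6, -0.1]
finger_gap: 0.0875
```

>>> {"method": "send_rows", "body": {"slide": [[0,-0.38,-1],[0,-0.38,-1],[0,-0.38,-1],[0,-0.38,-1],[0,-0.38,-1],[0,-0.38,-1],[0,-0.38,-1],[0,-0.38,-1],[0,-0.38,-0.6],[0,0,0]], "angular": [[0,0,0],[0,0,0],[0,0,0],[0,0,0],[0,0,0],[0,0,0],[0,0,0],[0,0,0],[0,0,0],[0,0,0]]}}

```text
time: 7.6
eef_pos: [0.4678, 0.4424, 0.3224]
tcp_rot: [-0.478, -0.52, -0.48, 0.52]
ft_force: [-0.7, -0.0, 0.1]
finger_gap: 0.087
```

>>> {"method": "send_rows", "body": {"slide": [[1,0.08,0.22],[1,0,0],[1,0,0],[1,0,0],[1,0,0],[1,0,0],[0.6,0,0],[0.4,0,0],[0.2,0,0],[0,0,0]], "angular": [[0,0,0],[0,0,0],[0,0,0],[0,0,0],[0,0,0],[0,0,0],[0,0,0],[0,0,0],[0,0,0],[0,0,0]]}}

```text
time: 8.43
eef_pos: [0.4724, 0.4339, 0.1782]
tcp_rot: [-0.478, -0.521, -0.478, 0.522]
ft_force: [0.4, -0.0, 0.3]
finger_gap: 0.0874
```

>>> {"method": "send_rows", "body": {"slide": [[0,0,0],[0,0,0],[0,0,0],[0,0,0],[0,0,0],[0,0,0],[0,0,0],[0,0,0]], "angular": [[0,0,0],[0,0,0],[0,0,0],[0,0,0],[0,0,0],[0,0,0],[0,0,0],[0,0,0]], "fingers": 0, "force": 35}}

```text
time: 9.1
eef_pos: [0.4721, 0.4343, 0.1785]
tcp_rot: [-0.478, -0.521, -0.478, 0.521]
ft_force: [1.0, -1.2, 0.1]
finger_gap: 0.0414
```

```bash
cat > snap.py <<'E'
import sys,cv2,numpy as np
from plant import arm
s=arm.get_state();print(s["time"].round(2) if hasattr(s["time"],"round") else s["time"],{k:np.round(s[k],4).tolist() for k in("eef_pos","tcp_rot","ft_force","finger_gap","qpos")})
g=lambda im:(255*np.clip(im/200.,0,1)**0.7).astype(np.uint8)
# args: out, then cam,x0,y0,x1,y1,scale ...
o=[]
for a in sys.argv[2:]:
    c,x0,y0,x1,y1=a.split(",");x0,y0,x1,y1=map(int,(x0,y0,x1,y1))
    im=arm.get_image(c)["pixels"][:,:,::-1];cv2.imwrite(f"pics/full_{c}_{sys.argv[1]}.png",im)
    k=im[y0:y1,x0:x1];f=560/(y1-y0);o.append(cv2.resize(g(k) if c=="top" else k,None,fx=min(f,390/(x1-x0)),fy=min(f,390/(x1-x0)),interpolation=cv2.INTER_CUBIC))
h=max(i.shape[0] for i in o)
cv2.imwrite(f"pics/{sys.argv[1]}.png",np.hstack([np.pad(i,((0,h-i.shape[0]),(0,6),(0,0))) for i in o]))
E
python3 snap.py e1 top,70,210,210,330 scene,290,90,400,220
```

```text
9.1 {'eef_pos': [0.4721, 0.4343, 0.1785], 'tcp_rot': [-0.4778, -0.5213, -0.4777, 0.5213], 'ft_force': [1.0411, -1.2189, 0.0602], 'finger_gap': 0.0414, 'qpos': [-0.1398, 0.4549, -0.8571, 1.5093, 0.3486, 1.3368, -1.1146]}
```

View pics/e1.png

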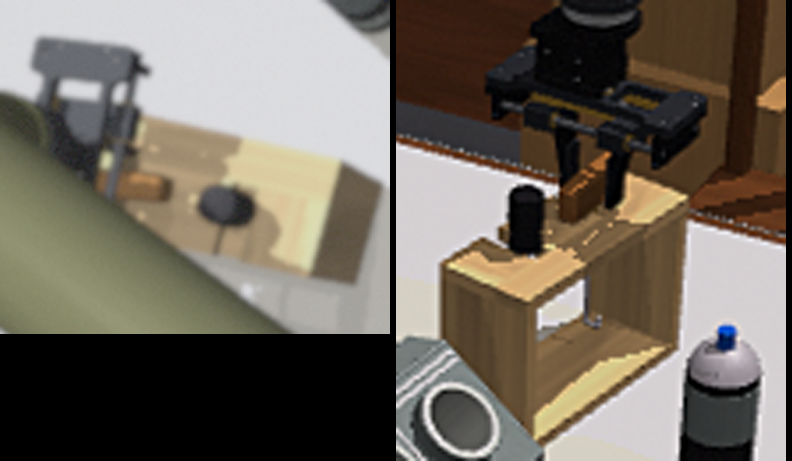

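The fingers straddle the orange handle at scene about (335,140) and are still closing. The shaft and J show under the board at about (344,176). Next I close fully and lift.

>>> {"method": "send_rows", "body": {"slide": [[0,0,0],[0,0,0],[0,0,0],[0,0,0],[0,0,0],[0,0,0]], "angular": [[0,0,0],[0,0,0],[0,0,0],[0,0,0],[0,0,0],[0,0,0]]}}

```text
time: 9.7
eef_pos: [0.4719, 0.4344, 0.1785]
tcp_rot: [-0.478, -0.521, -0.478, 0.521]
ft_force: [-1.1, 0.7, -0.1]
finger_gap: 0.022
```

>>> {"method": "send_rows", "body": {"slide": [[-0.3,0,0],[-0.6,0,0],[-1,0,0],[-1,0,0],[-1,0,0],[-1,0,0],[-1,0,0],[-1,0,0],[-1,0,0],[0,0,0]], "angular": [[0,0,0],[0,0,0],[0,0,0],[0,0,0],[0,0,0],[0,0,0],[0,0,0],[0,0,0],[0,0,0],[0,0,0]]}}

```text
time: 10.53
eef_pos: [0.4729, 0.4359, 0.3422]
tcp_rot: [0.478, 0.524, 0.478, -0.519]
ft_force: [-0.2, 0.1, -0.2]
finger_gap: 0.0217
```

>>> {"method": "send_rows", "body": {"slide": [[-1,0,0],[-1,0,0],[-1,0,0],[-0.5,0.32,0.5],[0,0.32,0.97],[0,0.32,0.97],[0,0.32,0.97],[0,0.32,0.97],[0,0.32,0.97],[0,0.32,0.97]], "angular": [[0,0,0],[0,0,0],[0,0,0],[0,0,0],[0,0,0],[0,0,0],[0,0,0],[0,0,0],[0,0,0],[0,0,0]]}}

```text
time: 11.37
eef_pos: [0.5062, 0.3024, 0.4059]
tcp_rot: [-0.478, -0.521, -0.477, 0.522]
ft_force: [-0.2, 0.3, -1.3]
finger_gap: 0.0215
```

>>> {"method": "send_rows", "body": {"slide": [[0,0.32,0.97],[0,0.32,0.97],[0,0.32,0.97],[0,0.32,0.97],[0,0.32,0.97],[0,0.32,0.97],[0,0.32,0.97],[0,0.32,0.97],[0,0.32,0.97],[0,0.32,0.97]], "angular": [[0,0,0],[0,0,0],[0,0,0],[0,0,0],[0,0,0],[0,0,0],[0,0,0],[0,0,0],[0,0,0],[0,0,0]]}}

```text
time: 12.2
eef_pos: [0.5526, 0.1036, 0.4061]
tcp_rot: [-0.478, -0.521, -0.477, 0.522]
ft_force: [0.5, -0.6, -0.4]
finger_gap: 0.0215
```

>>> {"method": "send_rows", "body": {"slide": [[0,0.32,0.97],[0,0.32,0.97],[0,0.32,0.97],[0,0.32,0.97],[0,0.32,0.97],[0,0.32,0.97],[0,0.32,0.97],[0,0.32,0.97],[0,0.32,0.97],[0,0.32,0.97]], "angular": [[0.5,0,0],[0,0,0],[0,0,0],[0,0,0],[0,0,0],[0,0,0],[0,0,0],[0,0,0],[0,0,0],[0,0,0]]}}

```text
time: 13.03
eef_pos: [0.593, -0.0966, 0.4061]
tcp_rot: [-0.468, -0.53, -0.468, 0.53]
ft_force: [-0.1, 0.5, -0.2]
finger_gap: 0.0215
```

>>> {"method": "send_rows", "body": {"slide": [[0,0,0],[0,0,0],[0,0,0],[0,0,0],[0,0,0],[0,0,0],[0,0,0],[0,0,0],[0,0,0],[0,0,0]], "angular": [[0,0,-1],[0,0,-1],[0,0,-1],[0,0,-1],[0,0,-1],[0,0,-1],[0,0,-1],[0,0,-1],[0,0,-0.75],[0,0,0]]}}

```text
time: 13.87
eef_pos: [0.5742, -0.0921, 0.3455]
tcp_rot: [-0.345, -0.409, -0.572, 0.622]
ft_force: [-1.3, 0.6, -2.0]
finger_gap: 0.0219
```

```bash
cat >> h.py <<'E'
cov=np.array([.4557,.0044,.0738]);Mc=R.from_euler("ZY",[-.1199,np.radians(35)])
w0=Mc.apply([0,-.1,.09])+cov
def tcp(s): return np.array(s["eef_pos"]),R.from_quat(np.roll(s["tcp_rot"],-1))
def hookpts(s,hz=.0085,hy=0.):
    p,r=tcp(s);X,Y,Z=r.as_matrix().T   # tool axes ; hook x=Y, z=-X, y=-Z
    return p+hz*X-hy*Z, np.c_[Y,-Z,-X]
E
python3 - <<'E'
from h import *
from plant import arm
s=arm.get_state();p,r=tcp(s);print(p.round(4),r.as_matrix().round(3),np.round(s["qpos"],3))
o,H=hookpts(s);print("tilt",np.degrees(np.arccos(H[2,2])),"yaw",np.degrees(np.arctan2(H[1,0],H[0,0])))
jb=o-.13*H[:,2];print("J bottom in well0 frame",(Mc.inv().apply(jb-w0)*1e3).round(1))
print("err rot in tool units",((r.inv()*R.from_matrix(np.c_[-Mc.as_matrix()[:,2],Mc.as_matrix()[:,0],-Mc.as_matrix()[:,1]])).as_rotvec(degrees=True)/4).round(2))
E
```

```text
[ 0.5742 -0.0921  0.3455] [[-0.428  0.897 -0.113]
 [ 0.039 -0.107 -0.993]
 [-0.903 -0.43   0.011]] [-0.015  0.508  0.207  1.034 -0.065  2.051  0.056]
tilt 25.456263007030007 yaw -6.822951545727657
J bottom in well0 frame [-27.   16.6  70.1]
err rot in tool units [-0.    0.18 -2.39]
```

```bash
cat > plan.py <<'E'
# usage: plan.py x y z(mm, J bottom in well0 frame) tilt  -> totals in tool units (rotation about TCP after slide)
from h import *
from plant import arm
import sys
hy=float(sys.argv[5])/1e3 if len(sys.argv)>5 else 0
x,y,z,t=map(float,sys.argv[1:5]);s=arm.get_state();p,r=tcp(s);o,H=hookpts(s,hy=hy);jb=o-.13*H[:,2]
print("t",round(float(s["time"]),2),"tilt %.1f yaw %.1f"%(np.degrees(np.arccos(H[2,2])),np.degrees(np.arctan2(H[1,0],H[0,0]))),"J",(Mc.inv().apply(jb-w0)*1e3).round(1),"j6",np.round(s["qpos"][5],3),"F",np.round(s["ft_force"],1),"Fcov",Mc.inv().apply(s["ft_force"]).round(1))
Hm=R.from_euler("ZY",[-.1199,np.radians(t)]).as_matrix()
jt=w0+Mc.apply(np.array([x,y,z])/1e3);T=jt+.1385*Hm[:,2]-hy*Hm[:,1]
rt=R.from_matrix(np.c_[-Hm[:,2],Hm[:,0],-Hm[:,1]])
print("slide",(r.inv().apply(T-p)/.02).round(2),"ang",((r.inv()*rt).as_rotvec(degrees=True)/4).round(2),"T",T.round(3))
E
python3 plan.py -10 0 10 31
python3 - <<'E'
from h import *
from plant import arm
s=arm.get_state();o,H=hookpts(s)
ims=[]
for n in("scene","top"):
    im=arm.get_image(n)["pixels"][:,:,::-1].copy()
    L=np.array([[0,0,0],[0,0,-.0],[0,0,-.1275],[.014,0,-.1275],[.014,0,-.117]])
    q=proj(n,o+L@H.T);b=proj(n,[w0])[0]
    c=q.mean(0).astype(int);x0,y0=c-[45,45];k=im[max(y0,0):y0+100,x0:x0+90]
    f=4.2;k=cv2.resize(k,None,fx=f,fy=f,interpolation=cv2.INTER_CUBIC)
    k=(255*np.clip(k/200.,0,1)**.8).astype(np.uint8)
    for u in q: cv2.circle(k,tuple(((u-[x0,max(y0,0)]+.5)*f).astype(int)),3,(0,0,255),-1)
    cv2.circle(k,tuple(((b-[x0,max(y0,0)]+.5)*f).astype(int)),3,(0,255,0),-1)
    ims.append(k)
h=min(i.shape[0] for i in ims);cv2.imwrite("pics/g1.png",np.hstack([i[:h] for i in ims]))
E
```

```text
t 13.87 tilt 25.5 yaw -6.8 J [-27.   16.6  70.1] j6 2.051 F [-1.3  0.6 -2. ] Fcov [ 0.   0.5 -2.4]
slide [3.15 1.01 0.88] ang [ 0.    0.18 -1.39] T [ 0.563 -0.109  0.28 ]
```

View pics/g1.png

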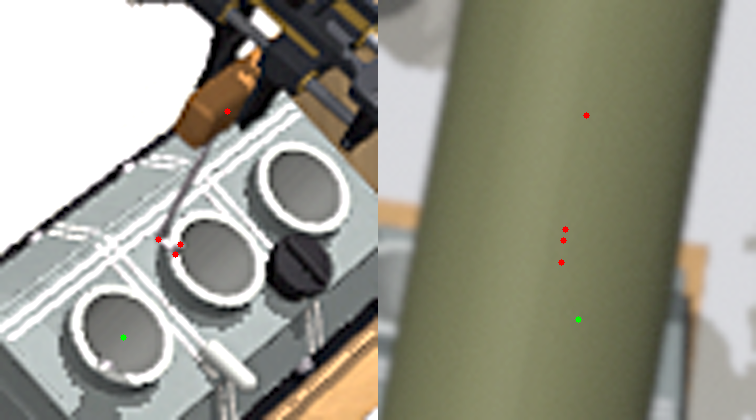

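The predicted hook points lie on the seen shaft and J at scene crop (165–180, 235–250), within about 1 px. The ring glint still shows in well0 at crop (105,365). Joint 6 limits the tilt up here, so I'll finish tilting lower down.

>>> {"method": "send_rows", "body": {"slide": [[0.6,0.2,0.18],[0.6,0.2,0.18],[0.6,0.2,0.18],[0.6,0.2,0.18],[0.75,0.21,0.16],[0,0,0]], "angular": [[0,0,0],[0,0,0],[0,0,0],[0,0,0],[0,0,0],[0,0,0]]}}

```text
time: 14.47
eef_pos: [0.564, -0.1097, 0.2825]
tcp_rot: [-0.346, -0.411, -0.572, 0.62]
ft_force: [-0.9, -0.9, -1.8]
finger_gap: 0.0215
```

>>> {"method": "send_rows", "body": {"slide": [[0,0,0],[0,0,0],[0,0,0]], "angular": [[0,0.09,-0.5],[0,0.09,-0.5],[0,0,-0.3]]}}

```text
time: 14.72
eef_pos: [0.5654, -0.1091, 0.2852]
tcp_rot: [-0.315, -0.389, -0.592, 0.631]
ft_force: [-0.3, -0.1, -1.1]
finger_gap: 0.0217
```

```bash
python3 plan.py -12 0 -12 34
```

```text
t 14.72 tilt 30.2 yaw -6.6 J [-9.3  0.7 15.4] j6 2.014 F [-0.3 -0.1 -1.1] Fcov [ 0.3 -0.2 -1. ]
slide [1.37 0.21 0.02] ang [ 0.05 -0.03 -0.95] T [ 0.555 -0.108  0.259]
```

>>> {"method": "send_rows", "body": {"slide": [[0.5,0,0],[0.5,0,0],[0.5,0,0],[0.5,0.1,0],[0,0,0],[0,0,0]], "angular": [[0,0,0],[0,0,-0.2],[0,0,-0.4],[0,0,-0.4],[0,0,-0.2],[0,0,0]]}}

```text
time: 15.22
eef_pos: [0.5456, -0.1061, 0.2468]
tcp_rot: [-0.287, -0.361, -0.609, 0.645]
ft_force: [0.2, -0.1, -1.4]
finger_gap: 0.0216
```

```bash
python3 plan.py -22 0 -25 35
```

```text
t 15.22 tilt 35.3 yaw -6.6 J [-16.    1.1 -28. ] j6 2.011 F [ 0.2 -0.1 -1.4] Fcov [ 1.  -0.1 -1. ]
slide [-0.15 -0.34  0.05] ang [ 0.06 -0.01  0.08] T [ 0.542 -0.107  0.253]
```

>>> {"method": "send_rows", "body": {"slide": [[0,-0.15,0],[0,-0.15,0],[0,-0.1,0],[0,0,0]], "angular": [[0,0,0],[0,0,0],[0,0,0],[0,0,0]]}}

```text
time: 15.55
eef_pos: [0.5394, -0.1057, 0.2544]
tcp_rot: [-0.289, -0.363, -0.608, 0.644]
ft_force: [-0.8, -0.8, -0.4]
finger_gap: 0.0215
```

>>> {"method": "send_rows", "body": {"slide": [[0,-0.05,0],[0,0,0]], "angular": [[0,0,0],[0,0,0]]}}

```text
time: 15.72
eef_pos: [0.5386, -0.1055, 0.2542]
tcp_rot: [-0.289, -0.363, -0.608, 0.644]
ft_force: [0.7, -0.7, -1.4]
finger_gap: 0.0217
```

>>> {"method": "send_rows", "body": {"slide": [[0,-0.05,0],[0,0,0]], "angular": [[0,0,0],[0,0,0]]}}

```text
time: 15.88
eef_pos: [0.5378, -0.1054, 0.2543]
tcp_rot: [-0.289, -0.363, -0.608, 0.644]
ft_force: [0.5, -0.1, -1.3]
finger_gap: 0.0217
```

```bash
python3 plan.py -22 0 -25 35
```

```text
t 15.88 tilt 35.0 yaw -6.6 J [-26.    0.9 -26.3] j6 2.01 F [ 0.5 -0.1 -1.3] Fcov [ 1.2 -0.  -0.7]
slide [-0.07  0.2   0.04] ang [ 0.05 -0.01  0.01] T [ 0.542 -0.107  0.253]
```

>>> {"method": "send_rows", "body": {"slide": [[0,-0.08,0],[0,0,0]], "angular": [[0,0,0],[0,0,0]]}}

```text
time: 16.05
eef_pos: [0.5372, -0.1053, 0.2547]
tcp_rot: [-0.289, -0.364, -0.608, 0.644]
ft_force: [1.5, 0.1, -1.9]
finger_gap: 0.0219
```

>>> {"method": "send_rows", "body": {"slide": [[0,-0.08,0],[0,0,0]], "angular": [[0,0,0],[0,0,0]]}}

```text
time: 16.22
eef_pos: [0.5364, -0.1052, 0.2554]
tcp_rot: [-0.29, -0.364, -0.607, 0.644]
ft_force: [5.1, -0.6, -5.1]
finger_gap: 0.0217
```

>>> {"method": "send_rows", "body": {"slide": [[0,-0.08,0],[0,0,0]], "angular": [[0,0,0],[0,0,0]]}}

```text
time: 16.38
eef_pos: [0.5354, -0.1051, 0.2563]
tcp_rot: [-0.29, -0.364, -0.607, 0.644]
ft_force: [6.0, -0.5, -4.5]
finger_gap: 0.0217
```

```bash
python3 plan.py -22 0 -25 35
```

```text
t 16.38 tilt 34.8 yaw -6.6 J [-28.6   0.9 -26.1] j6 2.007 F [ 6.  -0.5 -4.5] Fcov [ 7.5  0.2 -0.3]
slide [-0.05  0.36  0.04] ang [ 0.06 -0.01 -0.05] T [ 0.542 -0.107  0.253]
```

>>> {"method": "send_rows", "body": {"slide": [[0,0.15,0],[0,0.15,0],[0.3,0,0],[0.3,0,0],[0,0,0]], "angular": [[0,0,0],[0,0,0],[0,0,0],[0,0,0],[0,0,0]]}}

```text
time: 16.8
eef_pos: [0.5302, -0.1045, 0.2428]
tcp_rot: [-0.287, -0.362, -0.609, 0.645]
ft_force: [-0.2, -0.6, -1.5]
finger_gap: 0.0217
```

>>> {"method": "send_rows", "body": {"slide": [[0.2,0,0],[0.2,0,0],[0,0,0]], "angular": [[0,0,0],[0,0,0],[0,0,0]]}}

```text
time: 17.05
eef_pos: [0.5266, -0.104, 0.2367]
tcp_rot: [-0.288, -0.362, -0.608, 0.645]
ft_force: [0.5, -0.7, -1.5]
finger_gap: 0.0216
```

```bash
python3 plan.py -22.5 0 -62 35
```

```text
t 17.05 tilt 35.1 yaw -6.6 J [-25.5   0.9 -47.2] j6 1.968 F [ 0.5 -0.7 -1.5] Fcov [ 1.3 -0.6 -0.8]
slide [0.74 0.14 0.04] ang [ 0.05 -0.01  0.04] T [ 0.52  -0.104  0.223]
```

>>> {"method": "send_rows", "body": {"slide": [[0.25,0.1,0],[0.25,0,0],[0,0,0]], "angular": [[0,0,0],[0,0,0],[0,0,0]]}}

```text
time: 17.3
eef_pos: [0.5225, -0.1035, 0.2269]
tcp_rot: [-0.288, -0.362, -0.608, 0.645]
ft_force: [0.3, 0.2, -1.6]
finger_gap: 0.0216
```

>>> {"method": "send_rows", "body": {"slide": [[0.25,0,0],[0,0,0]], "angular": [[0,0,0],[0,0,0]]}}

```text
time: 17.47
eef_pos: [0.5199, -0.1032, 0.2232]
tcp_rot: [-0.288, -0.363, -0.608, 0.645]
ft_force: [-0.3, -0.5, -0.9]
finger_gap: 0.0217
```

```bash
python3 plan.py -7 0 -62 35
```

```text
t 17.47 tilt 35.1 yaw -6.6 J [-23.2   0.9 -62.2] j6 1.937 F [-0.3 -0.5 -0.9] Fcov [ 0.3 -0.5 -0.9]
slide [-0.01  0.8   0.04] ang [ 0.05 -0.01  0.03] T [ 0.533 -0.106  0.214]
```

>>> {"method": "send_rows", "body": {"slide": [[0,0.2,0],[0,0.2,0],[0,0.2,0],[0,0.2,0],[0,0,0]], "angular": [[0,0,0],[0,0,0],[0,0,0],[0,0,0],[0,0,0]]}}

```text
time: 17.88
eef_pos: [0.534, -0.1048, 0.2136]
tcp_rot: [-0.288, -0.363, -0.608, 0.645]
ft_force: [0.5, 0.0, -0.7]
finger_gap: 0.0217
```

```bash
python3 plan.py -7 0 -62 35
```

```text
t 17.88 tilt 35.1 yaw -6.6 J [ -6.1   1.  -61.9] j6 1.935 F [ 0.5  0.  -0.7] Fcov [ 0.7  0.1 -0.3]
slide [ 0.   -0.06  0.05] ang [ 0.05 -0.01  0.02] T [ 0.533 -0.106  0.214]
```

>>> {"method": "send_rows", "body": {"slide": [[-0.2,0,0],[-0.2,0,0],[-0.2,0,0],[-0.2,0,0],[-0.1,0,0],[-0.1,0,0],[-0.15,0,0],[-0.15,0,0],[-0.15,0,0],[0,0,0]], "angular": [[0,0,0],[0,0,0],[0,0,0],[0,0,0],[0,0,0],[0,0,0],[0,0,0],[0,0,0],[0,0,0],[0,0,0]]}}

```text
time: 18.72
eef_pos: [0.5504, -0.1069, 0.2388]
tcp_rot: [-0.289, -0.363, -0.608, 0.644]
ft_force: [-0.9, -0.2, -1.3]
finger_gap: 0.0218
```

```bash
python3 plan.py -7 0 -10 34; python3 snap.py i1 scene,245,190,305,265
```

```text
t 18.72 tilt 35.0 yaw -6.6 J [ -6.8   0.9 -31.8] j6 1.997 F [-0.9 -0.2 -1.3] Fcov [ 0.  -0.3 -1.6]
slide [-1.09 -0.13  0.04] ang [ 0.05 -0.01  0.25] T [ 0.56  -0.109  0.258]
18.7167 {'eef_pos': [0.5504, -0.1069, 0.2388], 'tcp_rot': [-0.2888, -0.3631, -0.6079, 0.6444], 'ft_force': [-0.9085, -0.195, -1.3285], 'finger_gap': 0.0218, 'qpos': [0.0185, 0.6109, 0.1975, 1.1527, -0.0638, 1.9974, 0.092]}
```

View pics/i1.png

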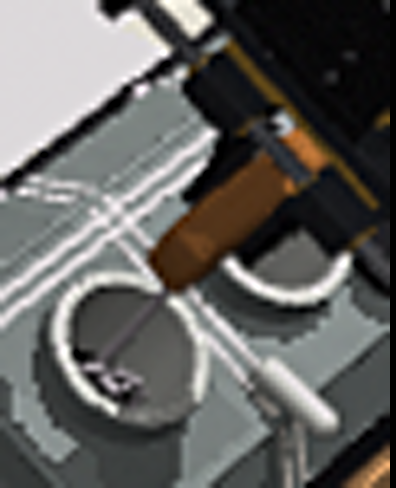

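>>> {"method": "send_rows", "body": {"slide": [[-0.25,-0.04,0],[-0.25,-0.04,0],[-0.25,-0.04,0],[-0.25,-0.04,0],[-0.25,-0.04,0],[0,0,0]], "angular": [[0,0,0.1],[0,0,0.1],[0,0,0.1],[0,0,0.1],[0,0,0.1],[0,0,0]]}}

```text
time: 19.27
eef_pos: [0.5613, -0.1083, 0.2628]
tcp_rot: [-0.301, -0.374, -0.601, 0.639]
ft_force: [-0.8, -0.7, -0.8]
finger_gap: 0.0217
```

```bash
python3 plan.py -7 0 30 28
```

```text
t 19.27 tilt 32.9 yaw -6.6 J [-6.4  0.9 -5.7] j6 2.016 F [-0.8 -0.7 -0.8] Fcov [-0.1 -0.8 -1.1]
slide [-1.76 -0.56  0.03] ang [ 0.05 -0.01  1.22] T [ 0.571 -0.11   0.298]
```

>>> {"method": "send_rows", "body": {"slide": [[-0.25,-0.08,0],[-0.25,-0.08,0],[-0.25,-0.08,0],[-0.25,-0.08,0],[-0.25,-0.08,0],[-0.25,-0.08,0],[-0.25,-0.08,0],[0,0,0]], "angular": [[0,0,0.18],[0,0,0.18],[0,0,0.18],[0,0,0.18],[0,0,0.18],[0,0,0.18],[0,0,0.18],[0,0,0]]}}

```text
time: 19.93
eef_pos: [0.5693, -0.1093, 0.299]
tcp_rot: [-0.329, -0.401, -0.584, 0.625]
ft_force: [0.4, -0.7, -0.8]
finger_gap: 0.0219
```

```bash
python3 plan.py -7 0 85 18
```

```text
t 19.93 tilt 27.8 yaw -6.6 J [-8.3  0.8 29.6] j6 2.002 F [ 0.4 -0.7 -0.8] Fcov [ 0.9 -0.7 -0.4]
slide [-2.64 -0.77  0.03] ang [ 0.05 -0.02  2.45] T [ 0.58  -0.111  0.353]
```

>>> {"method": "send_rows", "body": {"slide": [[-0.22,-0.05,0],[-0.22,-0.05,0],[-0.22,-0.05,0],[-0.22,-0.06,0],[-0.22,-0.06,0],[-0.22,-0.06,0],[0,0,0]], "angular": [[0,0,0.2],[0,0,0.2],[0,0,0.2],[0,0,0.2],[0,0,0.2],[0,0,0.2],[0,0,0]]}}

```text
time: 20.52
eef_pos: [0.5747, -0.1101, 0.3255]
tcp_rot: [-0.355, -0.425, -0.567, 0.611]
ft_force: [-0.0, -0.1, -0.5]
finger_gap: 0.0219
```

>>> {"method": "send_rows", "body": {"slide": [[-0.22,-0.07,0],[-0.22,-0.07,0],[-0.22,-0.07,0],[-0.22,-0.08,0],[-0.22,-0.08,0],[-0.22,-0.08,0],[0,0,0],[0,0,0]], "angular": [[0,0,0.2],[0,0,0.2],[0,0,0.2],[0,0,0.2],[0,0,0.2],[0,0,0.2],[0,0,0],[0,0,0]]}}

```text
time: 21.18
eef_pos: [0.5756, -0.1102, 0.3521]
tcp_rot: [-0.379, -0.447, -0.549, 0.596]
ft_force: [0.2, 0.6, -2.7]
finger_gap: 0.0218
```

```bash
python3 plan.py -7 0 110 10; python3 snap.py j1 scene,235,170,325,270
```

```text
t 21.18 tilt 18.3 yaw -6.7 J [-11.2   0.8  81.5] j6 1.937 F [ 0.2  0.6 -2.7] Fcov [ 1.6  0.6 -2.2]
slide [-1.23 -0.4   0.02] ang [ 0.05 -0.03  2.09] T [ 0.576 -0.111  0.378]
21.1833 {'eef_pos': [0.5756, -0.1102, 0.3521], 'tcp_rot': [-0.3791, -0.4474, -0.5488, 0.5958], 'ft_force': [0.1503, 0.5716, -2.6995], 'finger_gap': 0.0218, 'qpos': [0.0065, 0.4176, 0.2054, 1.1138, -0.0609, 1.9373, 0.0785]}
```

View pics/j1.png

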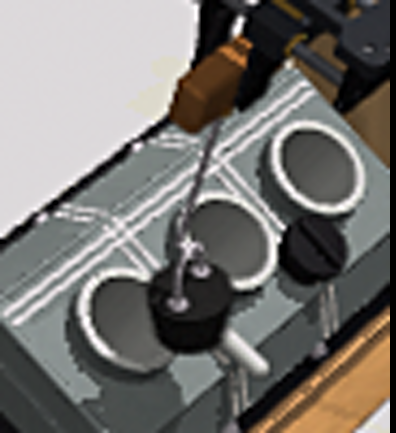

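>>> {"method": "send_rows", "body": {"slide": [[-0.2,-0.06,0],[-0.2,-0.06,0],[-0.2,-0.06,0],[-0.2,-0.06,0],[-0.2,-0.08,0],[-0.2,-0.08,0],[0,0,0]], "angular": [[0,0,0.35],[0,0,0.35],[0,0,0.35],[0,0,0.35],[0,0,0.35],[0,0,0.35],[0,0,0]]}}

```text
time: 21.82
eef_pos: [0.5736, -0.1102, 0.3793]
tcp_rot: [-0.423, -0.488, -0.514, 0.566]
ft_force: [0.5, 0.3, -1.2]
finger_gap: 0.0217
```

>>> {"method": "send_rows", "body": {"slide": [[-0.3,0,0],[-0.3,0,0],[-0.3,0,0],[-0.3,0,0],[-0.3,0,0],[-0.3,0,0],[-0.3,0,0],[0,0,0]], "angular": [[0,0,0.35],[0,0,0.35],[0,0,0.35],[0,0,0.35],[0,0,0.35],[0,0,0.35],[0,0,0.35],[0,0,0]]}}

```text
time: 22.48
eef_pos: [0.578, -0.1109, 0.4209]
tcp_rot: [0.469, 0.53, 0.47, -0.527]
ft_force: [-0.0, -0.3, -1.2]
finger_gap: 0.0217
```

```bash
cat > mv.py <<'E'
# mv.py x y z yaw_deg : hook origin target with upright hook -> tool units (slide first, then turn)
from h import *
from plant import arm
import sys
x,y,z,a=map(float,sys.argv[1:5]);s=arm.get_state();p,r=tcp(s);o,H=hookpts(s)
print("t",round(float(s["time"]),2),"tilt %.1f yaw %.1f"%(np.degrees(np.arccos(H[2,2])),np.degrees(np.arctan2(H[1,0],H[0,0]))),"o",o.round(4),"F",np.round(s["ft_force"],1))
Hm=R.from_euler("Z",np.radians([a])).as_matrix()[0]
T=np.array([x,y,z])+.0085*Hm[:,2];rt=R.from_matrix(np.c_[-Hm[:,2],Hm[:,0],-Hm[:,1]])
print("slide",(r.inv().apply(T-p)/.02).round(2),"ang",((r.inv()*rt).as_rotvec(degrees=True)/4).round(2))
E
python3 mv.py .442 -.386 .42 -6.8
```

```text
t 22.48 tilt 0.2 yaw -6.7 o [ 0.578  -0.1109  0.4124] F [-0.  -0.3 -1.2]
slide [-0.43 -5.14 14.46] ang [ 0.02 -0.04 -0.02]
```

>>> {"method": "send_rows", "body": {"slide": [[0,-0.07,0.2],[0,-0.14,0.4],[0,-0.21,0.6],[0,-0.29,0.8],[0,-0.29,0.8],[0,-0.29,0.8],[0,-0.29,0.8],[0,-0.29,0.8],[0,-0.29,0.8],[0,-0.29,0.8]], "angular": [[0,0,0],[0,0,0],[0,0,0],[0,0,0],[0,0,0],[0,0,0],[0,0,0],[0,0,0],[0,0,0],[0,0,0]]}}

```text
time: 23.32
eef_pos: [0.5124, -0.2423, 0.4175]
tcp_rot: [-0.467, -0.528, -0.471, 0.53]
ft_force: [0.1, 0.0, -2.7]
finger_gap: 0.0217
```

>>> {"method": "send_rows", "body": {"slide": [[0,-0.29,0.8],[0,-0.29,0.8],[0,-0.29,0.8],[0,-0.29,0.8],[0,-0.29,0.8],[0,-0.29,0.8],[0,-0.29,0.8],[0,-0.2,0.7],[0,-0.2,0.5],[0,-0.1,0.3]], "angular": [[0,0,0],[0,0,0],[0,0,0],[0,0,0],[0,0,0],[0,0,0],[0,0,0],[0,0,0],[0,0,0],[0,0,0]]}}

```text
time: 24.15
eef_pos: [0.4449, -0.3774, 0.4175]
tcp_rot: [-0.467, -0.529, -0.471, 0.53]
ft_force: [-0.7, 0.6, -2.1]
finger_gap: 0.0217
```

>>> {"method": "send_rows", "body": {"slide": [[0,-0.1,0.2],[0.2,0,0.1],[0.4,0,0],[0.4,0,0],[0.4,0,0],[0.4,0,0],[0.4,0,0],[0.4,0,0],[0.2,0,0],[0,0,0]], "angular": [[0,0,0],[0,0,0],[0,0,0],[0,0,0],[0,0,0],[0,0,0],[0,0,0],[0,0,0],[0,0,0],[0,0,0]]}}

```text
time: 24.98
eef_pos: [0.4438, -0.3802, 0.3606]
tcp_rot: [-0.468, -0.528, -0.472, 0.529]
ft_force: [0.9, 0.1, -1.0]
finger_gap: 0.0213
```

```bash
python3 mv.py .442 -.386 .245 -6.8; python3 snap.py k1 scene,140,240,270,410 top,380,200,520,340
```

```text
t 24.98 tilt 0.4 yaw -6.7 o [ 0.4437 -0.3801  0.3521] F [ 0.9  0.1 -1. ]
slide [ 5.35 -0.02  0.32] ang [ 0.02 -0.05  0.08]
24.9833 {'eef_pos': [0.4438, -0.3802, 0.3606], 'tcp_rot': [-0.4676, -0.528, -0.4723, 0.5287], 'ft_force': [0.8563, 0.1373, -1.0393], 'finger_gap': 0.0213, 'qpos': [0.3116, 0.1585, 0.4097, 1.3918, -0.0629, 1.6109, 0.5977]}
```

View pics/k1.png

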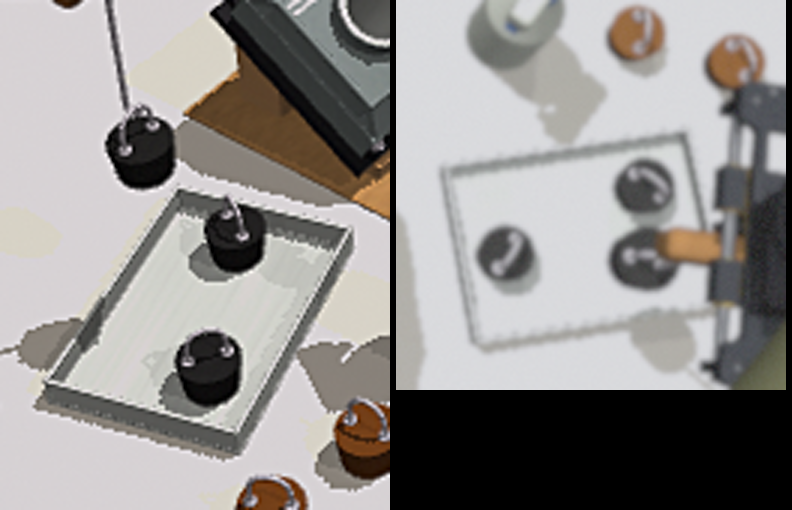

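>>> {"method": "send_rows", "body": {"slide": [[0.3,0,0.1],[0.6,0,0.1],[0.8,0,0],[0.8,0,0],[0.8,0,0],[0.8,0,0],[0.8,0,0],[0.8,0,0],[0.7,0,0],[0.4,0,0]], "angular": [[0,0,0],[0,0,0],[0,0,0],[0,0,0],[0,0,0],[0,0,0],[0,0,0],[0,0,0],[0,0,0],[0,0,0]]}}

```text
time: 25.92
eef_pos: [0.442, -0.3837, 0.2232]
tcp_rot: [-0.467, -0.528, -0.472, 0.529]
ft_force: [0.3, -0.2, -2.7]
finger_gap: 0.022
```

>>> {"method": "send_rows", "body": {"slide": [[0.2,0,0],[0.2,0,0],[0.1,0,0],[0,0,0],[0,0,0],[0,0,0]], "angular": [[0,0,0],[0,0,0],[0,0,0],[0,0,0],[0,0,0],[0,0,0]]}}

```text
time: 26.42
eef_pos: [0.4434, -0.3844, 0.2167]
tcp_rot: [-0.469, -0.528, -0.471, 0.529]
ft_force: [0.7, 0.3, -2.2]
finger_gap: 0.0215
```

>>> {"method": "send_rows", "body": {"slide": [[0.1,0,0],[0.1,0,0],[0.1,0,0],[0.1,0,0],[0.1,0,0],[0,0,0],[0,0,0]], "angular": [[0,0,0],[0,0,0],[0,0,0],[0,0,0],[0,0,0],[0,0,0],[0,0,0]]}}

```text
time: 27.0
eef_pos: [0.4429, -0.3841, 0.2057]
tcp_rot: [-0.468, -0.528, -0.472, 0.529]
ft_force: [-0.2, 0.0, -2.7]
finger_gap: 0.0219
```

```bash
python3 mv.py .442 -.386 .181 -6.8; python3 snap.py l1 scene,160,280,230,370 top,400,230,500,330
```

```text
t 27.0 tilt 0.3 yaw -6.7 o [ 0.4429 -0.384   0.1972] F [-0.2  0.  -2.7]
slide [ 0.81 -0.03  0.1 ] ang [ 0.02 -0.04  0.06]
27.0 {'eef_pos': [0.4429, -0.3841, 0.2057], 'tcp_rot': [-0.4681, -0.5282, -0.4716, 0.5287], 'ft_force': [-0.2277, 0.0054, -2.6681], 'finger_gap': 0.0219, 'qpos': [0.3204, 0.2028, 0.4018, 1.649, -0.0816, 1.3114, 0.6189]}
```

View pics/l1.png

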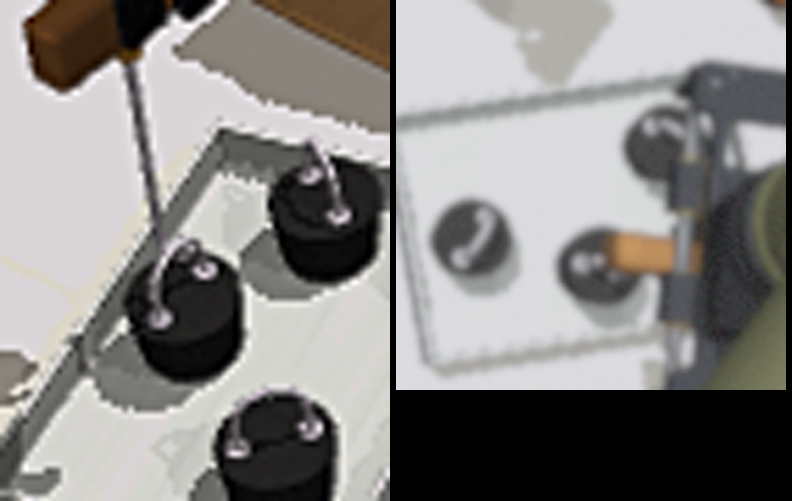

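>>> {"method": "send_rows", "body": {"slide": [[0.05,0,0],[0.05,0,0],[0.05,0,0],[0.05,0,0],[0.05,0,0],[0.05,0,0],[0.05,0,0],[0.05,0,0],[0,0,0],[0,0,0]], "angular": [[0,0,0],[0,0,0],[0,0,0],[0,0,0],[0,0,0],[0,0,0],[0,0,0],[0,0,0],[0,0,0],[0,0,0]]}}

```text
time: 27.93
eef_pos: [0.443, -0.3841, 0.1979]
tcp_rot: [-0.468, -0.528, -0.471, 0.529]
ft_force: [-0.3, -0.4, -1.7]
finger_gap: 0.0217
```

>>> {"method": "send_rows", "body": {"slide": [[0.1,0,0],[0.1,0,0],[0.1,0,0],[0.1,0,0],[0.1,0,0],[0.1,0,0],[0,0,0],[0,0,0]], "angular": [[0,0,0],[0,0,0],[0,0,0],[0,0,0],[0,0,0],[0,0,0],[0,0,0],[0,0,0]]}}

```text
time: 28.6
eef_pos: [0.4429, -0.384, 0.1858]
tcp_rot: [-0.468, -0.528, -0.472, 0.529]
ft_force: [0.4, 0.6, -1.3]
finger_gap: 0.0221
```

```bash
python3 mv.py .42 -.381 .1765 -6.8
```

```text
t 28.6 tilt 0.3 yaw -6.7 o [ 0.4428 -0.384   0.1773] F [ 0.4  0.6 -1.3]
slide [ 0.04 -1.15 -0.02] ang [ 0.02 -0.04  0.06]
```

>>> {"method": "send_rows", "body": {"slide": [[0,-0.1,0],[0,-0.1,0],[0,-0.1,0],[0,-0.1,0],[0,-0.15,0],[0,-0.15,0],[0,-0.2,0],[0,-0.2,0],[0,0,0],[0,0,0]], "angular": [[0,0,0],[0,0,0],[0,0,0],[0,0,0],[0,0,0],[0,0,0],[0,0,0],[0,0,0],[0,0,0],[0,0,0]]}}

```text
time: 29.43
eef_pos: [0.4209, -0.3816, 0.1862]
tcp_rot: [-0.468, -0.528, -0.471, 0.529]
ft_force: [0.3, 0.0, -0.4]
finger_gap: 0.0217
```

```bash
python3 mv.py .42 -.381 .45 -6.8; python3 snap.py m1 scene,160,280,230,370
```

```text
t 29.43 tilt 0.2 yaw -6.7 o [ 0.4208 -0.3816  0.1777] F [ 0.3  0.  -0.4]
slide [-13.62  -0.09  -0.06] ang [ 0.02 -0.04  0.05]
29.4333 {'eef_pos': [0.4209, -0.3816, 0.1862], 'tcp_rot': [-0.4682, -0.5284, -0.4713, 0.5286], 'ft_force': [0.3156, 0.006, -0.377], 'finger_gap': 0.0217, 'qpos': [0.3278, 0.1749, 0.4069, 1.7197, -0.0725, 1.2661, 0.6336]}
```

View pics/m1.png

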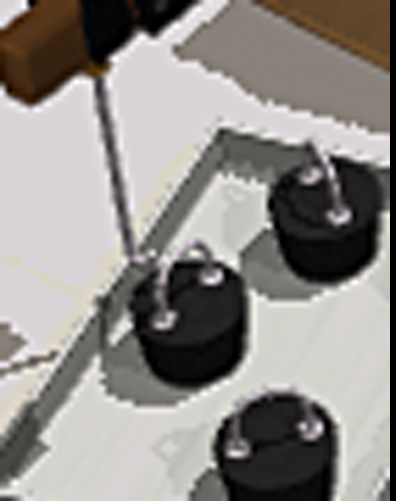

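>>> {"method": "send_rows", "body": {"slide": [[-0.1,0,0],[-0.2,0,0],[-0.4,0,0],[-0.6,0,0],[-0.8,0,0],[-1,0,0],[-1,0,0],[-1,0,0],[-1,0,0],[-1,0,0]], "angular": [[0,0,0],[0,0,0],[0,0,0],[0,0,0],[0,0,0],[0,0,0],[0,0,0],[0,0,0],[0,0,0],[0,0,0]]}}

```text
time: 30.32
eef_pos: [0.4216, -0.3821, 0.3306]
tcp_rot: [-0.469, -0.528, -0.471, 0.528]
ft_force: [0.6, -0.7, -1.3]
finger_gap: 0.022
```

>>> {"method": "send_rows", "body": {"slide": [[-1,0,0],[-1,0,0],[-1,0,0],[-1,0,0],[0,0,0]], "angular": [[0,0,0],[0,0,0],[0,0,0],[0,0,0],[0,0,0]]}}

```text
time: 30.73
eef_pos: [0.4227, -0.3832, 0.4138]
tcp_rot: [0.471, 0.529, 0.469, -0.528]
ft_force: [-0.7, 0.1, -1.5]
finger_gap: 0.0214
```

```bash
python3 mv.py .56 0 .40 -6.8; python3 mv.py .4693 .437 .34 -6.8
python3 - <<'E'
from h import *
from plant import arm
im=arm.get_image("scene")["pixels"];cv2.imwrite("pics/full_n.png",im[:,:,::-1])
print([(np.round(b["box"]).astype(int).tolist(),round(b["conf"],2)) for b in arm.boxes_of("scene","plug")])
E
```

```text
t 30.73 tilt 0.2 yaw -6.7 o [ 0.4227 -0.3832  0.4053] F [-0.7  0.1 -1.5]
slide [  0.25   4.57 -19.83] ang [ 0.02  0.02 -0.05]
t 30.73 tilt 0.2 yaw -6.7 o [ 0.4227 -0.3832  0.4053] F [-0.7  0.1 -1.5]
slide [  3.19  -2.5  -41.01] ang [ 0.02  0.02 -0.05]
[([252, 371, 276, 401], 0.71), ([211, 304, 233, 331], 0.67), ([219, 400, 244, 427], 0.57), ([185, 324, 206, 348], 0.55), ([200, 351, 218, 376], 0.55)]
```

>>> {"method": "send_rows", "body": {"slide": [[0,0.12,-0.5],[0,0.23,-1],[0,0.23,-1],[0,0.23,-1],[0,0.23,-1],[0,0.23,-1],[0,0.23,-1],[0,0.23,-1],[0,0.23,-1],[0,0.23,-1]], "angular": [[0,0,0],[0,0,0],[0,0,0],[0,0,0],[0,0,0],[0,0,0],[0,0,0],[0,0,0],[0,0,0],[0,0,0]]}}

```text
time: 31.67
eef_pos: [0.4874, -0.1964, 0.407]
tcp_rot: [-0.468, -0.528, -0.473, 0.529]
ft_force: [0.2, -0.3, -0.2]
finger_gap: 0.0218
```

>>> {"method": "send_rows", "body": {"slide": [[0,0.23,-1],[0,0.23,-1],[0,0.23,-1],[0,0.23,-1],[0,0.23,-1],[0,0.23,-1],[0,0.23,-1],[0,0.23,-1],[0,0.23,-1],[0,0.23,-1]], "angular": [[0,0,0],[0,0,0],[0,0,0],[0,0,0],[0,0,0],[0,0,0],[0,0,0],[0,0,0],[0,0,0],[0,0,0]]}}

```text
time: 32.5
eef_pos: [0.5561, -0.0033, 0.4074]
tcp_rot: [-0.468, -0.527, -0.472, 0.529]
ft_force: [0.7, -0.9, -1.3]
finger_gap: 0.0217
```

>>> {"method": "send_rows", "body": {"slide": [[0,-0.34,-1],[0,-0.34,-1],[0,-0.34,-1],[0,-0.34,-1],[0,-0.34,-1],[0,-0.34,-1],[0,-0.34,-1],[0,-0.34,-1],[0,-0.34,-1],[0,-0.34,-1]], "angular": [[0,0,0],[0,0,0],[0,0,0],[0,0,0],[0,0,0],[0,0,0],[0,0,0],[0,0,0],[0,0,0],[0,0,0]]}}

```text
time: 33.33
eef_pos: [0.5111, 0.2029, 0.4081]
tcp_rot: [-0.468, -0.527, -0.472, 0.529]
ft_force: [0.1, 0.4, -0.9]
finger_gap: 0.0215
```

>>> {"method": "send_rows", "body": {"slide": [[0,-0.34,-1],[0,-0.34,-1],[0,-0.34,-1],[0,-0.34,-1],[0,-0.34,-1],[0,-0.34,-1],[0,-0.34,-1],[0,-0.34,-1],[0,-0.34,-0.8],[0,0,-0.3]], "angular": [[0,0,0],[0,0,0],[0,0,0],[0,0,0],[0,0,0],[0,0,0],[0,0,0],[0,0,0],[0,0,0],[0,0,0]]}}

```text
time: 34.17
eef_pos: [0.4696, 0.3928, 0.4086]
tcp_rot: [-0.469, -0.526, -0.474, 0.528]
ft_force: [-1.3, -0.0, -2.1]
finger_gap: 0.0214
```

```bash
python3 mv.py .468 .435 .25 -5
```

```text
t 34.17 tilt 0.4 yaw -6.4 o [0.4695 0.3929 0.4001] F [-1.3 -0.  -2.1]
slide [ 7.51 -0.26 -2.07] ang [-0.34 -0.03  0.11]
```

>>> {"method": "send_rows", "body": {"slide": [[0,-0.13,-0.8],[0,-0.13,-0.8],[0,0,-0.47],[0.6,0,0],[0.8,0,0],[0.8,0,0],[0.8,0,0],[0.5,0,0],[0,0,0],[0,0,0]], "angular": [[-0.34,0,0],[0,0,0.1],[0,0,0],[0,0,0],[0,0,0],[0,0,0],[0,0,0],[0,0,0],[0,0,0],[0,0,0]]}}

```text
time: 35.0
eef_pos: [0.4724, 0.4305, 0.34]
tcp_rot: [0.476, 0.524, 0.476, -0.522]
ft_force: [0.5, 0.1, -1.1]
finger_gap: 0.0216
```

```bash
python3 mv.py .468 .435 .25 -5;  python3 snap.py o1 scene,295,90,395,210
```

```text
t 35.0 tilt 0.2 yaw -5.4 o [0.4724 0.4305 0.3315] F [ 0.5  0.1 -1.1]
slide [ 4.08 -0.25 -0.2 ] ang [-0.1  -0.02 -0.04]
35.0 {'eef_pos': [0.4724, 0.4305, 0.34], 'tcp_rot': [0.4762, 0.524, 0.4757, -0.5219], 'ft_force': [0.5468, 0.0773, -1.0606], 'finger_gap': 0.0216, 'qpos': [-0.5852, 0.2818, -0.2557, 1.277, 0.0715, 1.5887, -0.9238]}
```

View pics/o1.png

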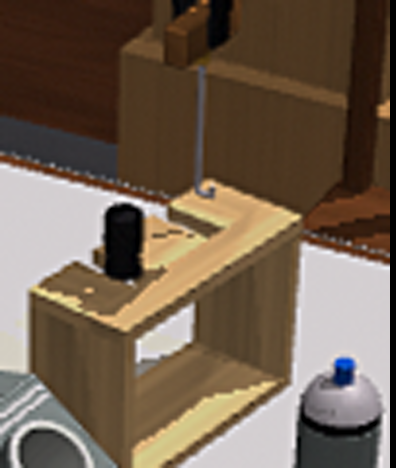

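>>> {"method": "send_rows", "body": {"slide": [[0,-0.2,-0.2],[0,0,0],[0.5,0,0],[0.5,0,0],[0.4,0,0],[0.2,0,0],[0,0,0],[0,0,0]], "angular": [[0,0,0],[0,0,0],[0,0,0],[0,0,0],[0,0,0],[0,0,0],[0,0,0],[0,0,0]]}}

```text
time: 35.72
eef_pos: [0.4688, 0.4352, 0.3078]
tcp_rot: [0.476, 0.524, 0.476, -0.522]
ft_force: [0.4, -0.5, -1.8]
finger_gap: 0.0215
```

```bash
python3 mv.py .468 .435 .1715 -5
```

```text
t 35.72 tilt 0.2 yaw -5.4 o [0.4688 0.4352 0.2993] F [ 0.4 -0.5 -1.8]
slide [ 6.39 -0.05  0.03] ang [-0.09 -0.03 -0.04]
```

>>> {"method": "send_rows", "body": {"slide": [[0.3,0,0],[0.3,0,0],[0.4,0,0],[0.4,0,0],[0,0,0]], "angular": [[0,0,0],[0,0,0],[0,0,0],[0,0,0],[0,0,0]]}}

```text
time: 36.13
eef_pos: [0.4683, 0.4347, 0.2777]
tcp_rot: [0.476, 0.523, 0.476, -0.523]
ft_force: [0.9, -0.1, -1.0]
finger_gap: 0.0217
```

>>> {"method": "send_rows", "body": {"slide": [[0.5,0,0],[0.6,0,0],[0.6,0,0],[0.6,0,0],[0.6,0,0],[0.5,0,0],[0.4,0,0],[0,0,0]], "angular": [[0,0,0],[0,0,0],[0,0,0],[0,0,0],[0,0,0],[0,0,0],[0,0,0],[0,0,0]]}}

```text
time: 36.8
eef_pos: [0.4684, 0.4348, 0.2017]
tcp_rot: [0.476, 0.523, 0.476, -0.523]
ft_force: [0.3, -0.4, -1.5]
finger_gap: 0.0218
```

```bash
python3 mv.py .468 .435 .1715 -5
```

```text
t 36.8 tilt 0.0 yaw -5.4 o [0.4684 0.4348 0.1932] F [ 0.3 -0.4 -1.5]
slide [ 1.09 -0.02 -0.01] ang [-0.09  0.   -0.01]
```

Passing freely down the slot. Lowering to rest.

>>> {"method": "send_rows", "body": {"slide": [[0.3,0,0],[0.3,0,0],[0.2,0,0],[0.2,0,0],[0.1,0,0],[0,0,0],[0,0,0]], "angular": [[0,0,0],[0,0,0],[0,0,0],[0,0,0],[0,0,0],[0,0,0],[0,0,0]]}}

```text
time: 37.38
eef_pos: [0.4693, 0.4358, 0.1825]
tcp_rot: [0.476, 0.524, 0.476, -0.521]
ft_force: [-0.7, -0.2, -1.0]
finger_gap: 0.0217
```

>>> {"method": "send_rows", "body": {"slide": [[0.06,0,0],[0,0,0],[0,0,0]], "angular": [[0,0,0],[0,0,0],[0,0,0]]}}

```text
time: 37.63
eef_pos: [0.4694, 0.4358, 0.1814]
tcp_rot: [0.476, 0.524, 0.476, -0.521]
ft_force: [-0.2, -0.1, -1.6]
finger_gap: 0.0214
```

```bash
python3 mv.py .468 .435 .17 -5
```

```text
t 37.63 tilt 0.3 yaw -5.4 o [0.4694 0.4359 0.1729] F [-0.2 -0.1 -1.6]
slide [ 0.14 -0.06  0.05] ang [-0.09 -0.04 -0.05]
```

>>> {"method": "send_rows", "body": {"slide": [[0.06,0,0],[0.05,0,0],[0,0,0],[0,0,0]], "angular": [[0,0,0],[0,0,0],[0,0,0],[0,0,0]]}}

```text
time: 37.97
eef_pos: [0.4693, 0.4358, 0.1789]
tcp_rot: [0.476, 0.524, 0.476, -0.521]
ft_force: [-0.7, 0.3, -1.5]
finger_gap: 0.022
```

>>> {"method": "send_rows", "body": {"slide": [[0.03,0,0],[0,0,0],[0,0,0]], "angular": [[0,0,0],[0,0,0],[0,0,0]]}}

```text
time: 38.22
eef_pos: [0.4693, 0.4358, 0.1787]
tcp_rot: [0.476, 0.524, 0.476, -0.521]
ft_force: [0.6, -0.4, 0.6]
finger_gap: 0.0213
```

>>> {"method": "send_rows", "body": {"slide": [[0,0,0],[0,0,0],[0,0,0],[0,0,0],[0,0,0],[0,0,0],[0,0,0],[0,0,0],[0,0,0],[0,0,0]], "angular": [[0,0,0],[0,0,0],[0,0,0],[0,0,0],[0,0,0],[0,0,0],[0,0,0],[0,0,0],[0,0,0],[0,0,0]], "fingers": 1}}

```text
time: 39.05
eef_pos: [0.4693, 0.4358, 0.1784]
tcp_rot: [0.476, 0.524, 0.476, -0.521]
ft_force: [0.5, 1.2, 0.3]
finger_gap: 0.0802
```

>>> {"method": "send_rows", "body": {"slide": [[-0.2,0,0],[-0.5,0,0],[-1,0,0],[-1,0,0],[-1,0,0],[-1,0,0],[-1,0,0],[-1,0,0],[-1,0,0],[0,0,0]], "angular": [[0,0,0],[0,0,0],[0,0,0],[0,0,0],[0,0,0],[0,0,0],[0,0,0],[0,0,0],[0,0,0],[0,0,0]]}}

```text
time: 39.88
eef_pos: [0.4698, 0.4368, 0.3386]
tcp_rot: [0.476, 0.527, 0.476, -0.518]
ft_force: [0.7, -0.0, 0.7]
finger_gap: 0.0868
```

```bash
python3 snap.py p1 scene,150,90,410,440
```

```text
39.8833 {'eef_pos': [0.4698, 0.4368, 0.3386], 'tcp_rot': [0.4761, 0.5275, 0.476, -0.5182], 'ft_force': [0.7163, -0.0195, 0.6683], 'finger_gap': 0.0868, 'qpos': [-0.5914, 0.279, -0.2594, 1.2836, 0.0723, 1.5749, -0.9335]}
```

Run:
```python
from h import *
from plant import arm
im=arm.get_image("scene")["pixels"];im0=C["scene"]["pixels"]
for o in("hook","plug","screwdriver","spray_can","mug","sprayer"): print(o,[(np.round(b["box"]).astype(int).tolist(),round(b["conf"],2)) for b in arm.boxes_of("scene",o)][:5])
h=lambda i:(lambda v:(v[...,0]<14)&(v[...,1]>120)&(v[...,2]>60))(cv2.cvtColor(i,cv2.COLOR_RGB2HSV))[132:156,330:362]
for i in(im0,im):
    y,x=np.nonzero(h(i));print(len(x),x.mean()+330,y.mean()+132,cv2.minAreaRect(np.c_[x,y].astype(np.float32)))
print(np.abs(im[132:190,330:362].astype(int)-im0[132:190,330:362]).mean())
def tr(u):
    p=atz("scene",u,.004+.03)[0]-[.487,-.37,0];return R.from_euler("z",-.1743).apply(p).round(3)
for b in((185,324,206,348),(200,351,218,376),(211,304,233,331)): print("tray xy",tr([(b[0]+b[2])/2,(b[1]+b[3])/2]))
```

```text
hook [([336, 132, 353, 181], 0.67), ([368, 184, 392, 238], 0.5)]
plug [([212, 306, 231, 332], 0.88), ([182, 323, 204, 351], 0.85), ([251, 373, 275, 400], 0.83), ([198, 349, 220, 377], 0.76), ([219, 398, 245, 426], 0.68)]
screwdriver [([323, 144, 330, 160], 0.51), ([204, 185, 340, 315], 0.45)]
spray_can [([367, 186, 392, 237], 0.64), ([202, 186, 341, 316], 0.49)]
mug [([353, 233, 382, 292], 0.78)]
sprayer [([275, 281, 306, 370], 0.7), ([200, 185, 345, 317], 0.38)]
68 343.52941176470586 142.5 ((13.133237838745117, 10.879656791687012), (14.506298065185547, 23.231491088867188), 74.47589111328125)
58 343.2931034482759 142.82758620689654 ((12.398963928222656, 10.816061019897461), (13.69173812866211, 22.03911781311035), 75.25643920898438)
4.40319683908046
tray xy [-0.029 -0.008  0.034]
tray xy [ 0.042 -0.079  0.034]
tray xy [0.006 0.073 0.034]
```

The hook's handle is back within 0.3 px of its starting image position. The plug sits inside the tray and everything else is where it was. Handing in.

```bash
python3 -c "
from plant import arm
print(arm.job_done())"
```

```text
the job is handed in; nothing more can be done
None
```

I finished the job and handed it in at about 40 s of the 72 s allowed. I used the hook to draw the masking plug out of well0, stood it in the tray, and hung the hook back in its original slot. The hand-in reports no verdict.

**What the last checks showed:**
- **Plug:** the image taken after unhooking shows it upright on the tray floor. It measures about (-29, -8) mm from the tray centre, inside the 62 x 98 mm limits.
- **Other plugs:** plug_b and plug_c are still at the pixels where they started, to within the detector's scatter.
- **Hook:** its handle is within 0.3 px of where it started in the picture. The open gripper is clear above it at z = 0.34 m.
- **Things around:** the screwdriver, spray can, mug and sprayer are where they were, again within the detector's scatter.

**What did not go as planned:**
- **Joint 6:** while tilting the gripper above the well, joint 6 stopped at its limit (2.051 read against 2.05). I did the rest of the tilt lower down.
- **Last picture:** the 12-picture limit was reached, so the final state was checked only with the detection networks and colour measurements.

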